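Third hand for a pan handle

ROBOT

A 6-joint arm with a two-finger parallel gripper is mounted at the origin on a cart in front of the work surface, level with it; the furniture and walls round the work are solid. World frame = base frame: x ahead of the robot, y to its left, z up, the work surface at z = 0. Lengths are in m, angles in rad, forces in N, time in s.
With the tool pointing down it reaches from about 0.4 to 0.825 m from the base axis. Payload 7 kg.
Tool frame: the origin (TCP) lies midway between the tips of the shut fingers; the grasp point (between the pads) lies 19 mm behind it (grip_point_offset is the distance from the TCP to the grasp point, in m); z points along the fingers, y is the line along which they close (so a half turn about z gives the same grasp; the last joint's range is limited). The gripper opens to 88 mm and grips with 3 to 60 N. Pads are 19 mm wide; open, the fingers measure 130 mm over their backs; the gripper's body (78 mm by 193 mm) begins 47 mm behind the grasp point.
Start: joints at [1.497, 0.359, 0.012, 0, -1.224, -0.288], TCP at [0.239, 0.631, 0.227] pointing down, gripper open.
Joint ranges: [-3.07, 3.07], [-1.43, 2.12], [-1.02, 1.25], [-3.03, 1.67], [-3.05, -0], [-3.03, 3.03]. Speed limits (rad/s): [2.39, 2.39, 3.01, 3.14, 3.14, 3.14].

INTERFACE

Orientations are given as [roll, pitch, yaw] about the fixed x, y, z axes, in that order (R = Rz(yaw) Ry(pitch) Rx(roll)).
In Python, from station import get_state, grab_frame, camera_params, job_done, grip_point_offset gives the robot as it stands.
- The arm moves only by the shell command python3 -m creep 'ROWS' [FORCE]. ROWS is JSON, a list that holds one entry, the list of rows, each a list of 7 numbers: the finger opening in cm, from 0 to 8.76, then the shift along the tool's x, y, z in cm, then the turn, a rotation vector about the tool's x, y, z in rad. In form: [[[fingers, tx, ty, tz, wx, wy, wz], ...]]. A call has 1 to 20 rows; each row is the pose to reach, as a shift and turn from the pose commanded when the call began, along the tool's axes at that moment; what a row does not reach only later rows make up. A row lasts 1/8 s, in which the tool goes at most 62.5 mm and 10.7 degrees, less where a joint would pass 70% of its speed; a pose out of reach is approached as far as the arm can. A call with a gripper value outside its range is refused whole. The fingers move at their own pace and stop on an object; FORCE is the grip in N (left out, the last holds). Time passes only in rows, so rows that repeat a pose let the fingers close. It gives the time, the measured TCP pose, the force, the opening and the grip force at its end, in the units of the state.
- get_state(): the state, without advancing time (a new reading comes with each control period).
- grab_frame(name): name is "scene" or "side" or "wrist"; returns the picture (384x512x3 uint8, blue, green, red); there is no depth.
- camera_params(name): a dict with "vertical_fov" (degrees; the focal length in pixels is half the picture's height over the tangent of half this angle, whatever the lens; pixels are square), "cx", "cy" (the principal point, pixels), "view" (4x4, takes a point from world to camera coordinates). Camera axes: x right, y down, z forward; pixel columns grow to the right and rows downward; lengths in m; the calibration is good to about 2 mm. A picture is of the moment at which its call begins: read the wrist's pose just before it. camera_params takes no time and is no camera call; for the wrist camera it gives the pose at the moment of the call.
- job_done(): hands the job in; it is judged then, once.
The state is a dict: "t": time; "q": joint angles; "qd": joint speeds; "joint_efforts": joint torques, N m; "eef_pos": TCP position; "ee_rot": TCP orientation; "force": force on the tool from outside, world axes, zero at the start; "moment": the same for the moment, N m; "width": finger opening in m; "gripper_force": force on a finger pad.
Only numpy, scipy, OpenCV 4.12 (cv2) and the standard library are available. Lean on these libraries where they do the work, as an engineer would, in place of code of your own. Each camera call takes 0.05 s, during which the arm holds its last target. There are 200 camera calls.

TASK

The wooden handle has come off the small cast-iron saucepan. Pick it up, slide its steel socket straight onto the pan's stud with the screw hole on top, and press it against the rubber heat ring at the stud's root with a steady push of about 10 N, so that a colleague can put the screw in. Do not ram it, shove the pan or disturb the things around; finish while still gripping the handle and pushing, after you have kept the push steady for at least two seconds.

Things in the scene. Friction and masses are not known exactly. Their poses are not given: they have to be found in the camera images.
- pan: Dark cast-iron saucepan without its handle, upright on the worktop: 142 mm across the rim, 86 mm high, about 3.5 kg, loose; it starts to slide on the worktop when pushed with 17 to 30 N. Origin: centre of its underside; z up. The stud leaves its wall level along the pan's own -x, 60 mm up. Across from it a small lug (to x = 93 mm)
- stud_tip (a point): Outermost point of the stud, on its axis: 150 mm from the pan's centre along the pan's -x, 60 mm up; axes as the pan's, so +x runs along the stud to the pan. The stud is a round steel rod 14 mm thick with a hemispherical end, free for 38 mm from tip to heat ring; behind the ring a steel cup 35 mm across, its front at pan x = -102 mm
- heat_ring: Black rubber ring 31 mm across round the root of the stud. Origin: centre of its front face, on the stud's axis, 112 mm from the pan's centre when unloaded; axes as the pan's. Pressed along the pan's +x it gives like a spring, 2.5 N per mm (10 N squashes it 4 mm), up to 8 mm, then it is hard
- handle: Loose wooden handle lying flat, 0.10 to 0.20 kg. Origin on its underside, z up; axis along x, 13 mm above the underside. Wood from x = -83 to +32 mm, 26 mm high, 22 to 28 mm wide (28 mm at x = -30 mm); a wire hanging ring to x = -102 mm; at the +x end the steel socket. Screw hole on top (+z) of the socket, 12 mm from its mouth. Mounted, its x axis lies along the pan's x
- handle_mouth (a point): Centre of the socket's open end: 75 mm from the handle's origin along its +x, 13 mm above its underside; axes as the handle's. The socket is a steel tube 25 mm outside with a bore 17 mm across and 44 mm deep
- screwdriver: Bystander: black-handled screwdriver lying on the worktop, 180 mm long, 26 mm thick; origin at the middle of its length, on the worktop
- screw: Bystander: steel screw standing on its head, 11 mm across and 28 mm high; origin on the worktop
- mug: Bystander: white mug with handle, 82 mm across, 112 mm with its handle, 94 mm high; origin at its underside
- garlic: Bystander: garlic bulb, 60 mm across, 58 mm high; origin at its underside

How it is judged:
On the way, in this order (a step that is already met when the one before it is completed fails the run):
1. the handle's socket is threaded onto the stud by at least 10 mm, centred on it within 5 mm, not yet touching the heat ring, screw hole up (x of handle_mouth in the frame of stud_tip between 0.01 and 0.037 m and angle between the x axis of handle and the x axis of pan, either way round below 0.15 rad and angle between handle's own z axis and vertical below 0.35 rad and y of handle_mouth in the frame of stud_tip between -0.005 and 0.005 m and z of handle_mouth in the frame of stud_tip between -0.005 and 0.005 m), for 0.05 s.
2. the handle bears on the heat ring with 6 to 15 N for two seconds without a break (contact force between handle and heat_ring between 6 and 15 N), for 2 s.
At the end, for the whole second after the job is handed in: Still gripped by the fingers, the handle sits on the stud (centred within 5 mm, in line within 0.10 rad, screw hole up within 0.30 rad) and presses the heat ring with 6 to 15 N; handle and pan are at rest, the pan upright and within 25 mm of where it stood (all of step 2 and contact force between the fingers and handle above 4 N and x of handle_mouth in the frame of stud_tip above 0.037 m and angle between the x axis of handle and the x axis of pan, either way round below 0.1 rad and angle between handle's own z axis and vertical below 0.3 rad and angle between pan's own z axis and vertical below 0.03 rad and distance of pan from where it was at the start of the episode below 0.025 m and linear speed of each of handle, pan below 0.01 m/s and y of handle_mouth in the frame of stud_tip between -0.005 and 0.005 m and z of handle_mouth in the frame of stud_tip between -0.005 and 0.005 m); the arm keeps its last pose, push and grip.
It fails at once if the heat ring is rammed with more than 25 N (contact force between handle and heat_ring above 25 N).
It fails at once if the pan is shoved more than 25 mm (distance of pan from where it was at the start of the episode above 0.025 m).
It fails at once if a bystander is moved more than 30 mm (distance of any of screwdriver, screw, mug, garlic from where it was at the start of the episode above 0.03 m).
It also fails if it takes over 53 s, if anything falls off the work surface, if the arm or the gripper's body presses on something with over 40 N, if the wrist force passes 120 N, or if a joint passes its speed limit or range.

## Working session

There is one attempt and no reset: what is moved stays moved. The work goes in short steps, Python scripts to look and compute and a shell command to move; the robot and the scene stay as the last step left them, time stands still between calls to the robot, and variables do not carry over. Pictures are saved under pics/ and viewed, at most 10 in all, crops included, and the job is handed in when it is done.

```bash
mkdir -p pics; ls; python3 - <<'E'
from station import *
import cv2,numpy as np
s=get_state();print(s,grip_point_offset)
fs=[]
for n in("scene","side","wrist"):
    p=camera_params(n);print(n,p)
    f=grab_frame(n);cv2.imwrite(f"pics/{n}0.png",f)
E
```

```text
pics
{'t': 0.0, 'q': array([ 1.49711593e+00,  3.59372659e-01,  1.10728681e-02, -3.36317925e-04,
       -1.22407456e+00, -2.88094356e-01]), 'qd': array([-0.00099734,  0.00038314,  0.00168465, -0.00032522, -0.00019874,
        0.00013252]), 'joint_efforts': array([-1.84541437e-03, -5.82711983e+01,  2.93053079e+01,  6.99680284e+00,
        6.86382395e-03, -1.73519720e-04]), 'eef_pos': array([0.23876777, 0.63085422, 0.22564046]), 'ee_rot': array([ 3.13998983e+00, -1.45267858e-04, -3.61889171e-01]), 'force': array([-0.1677799 ,  0.12764481, -0.4252831 ]), 'moment': array([-0.03277556, -0.04373388,  0.03857831]), 'gripper_force': 0.0, 'width': 0.08749815210060156} 0.0188
scene {'vertical_fov': 47.4073250245318, 'cx': 257.16256755550035, 'cy': 194.19722524824647, 'view': array([[-0.67165995, -0.74084072,  0.00528543,  0.44666264],
       [-0.51977578,  0.46613066, -0.71592971,  0.32910372],
       [ 0.52792618, -0.48360856, -0.69815236,  0.63450108],
       [ 0.        ,  0.        ,  0.        ,  1.        ]])}
side {'vertical_fov': 57.72286750568562, 'cx': 252.7768297642592, 'cy': 189.27220215681436, 'view': array([[ 0.97433128, -0.2239735 , -0.02268122, -0.5624275 ],
       [-0.14864809, -0.56442173, -0.81199252,  0.17115142],
       [ 0.16906303,  0.79452123, -0.58322698,  0.75339845],
       [ 0.        ,  0.        ,  0.        ,  1.        ]])}
wrist {'vertical_fov': 69.24298077988387, 'cx': 256.87831908465904, 'cy': 195.13779910687273, 'view': array([[-0.35248072, -0.93581673,  0.00209482,  0.67267672],
       [-0.89832152,  0.33898355,  0.27947917, -0.03425245],
       [-0.26225139,  0.0966292 , -0.96014947,  0.39240115],
       [ 0.        ,  0.        ,  0.        ,  1.        ]])}
```

View pics/scene0.png

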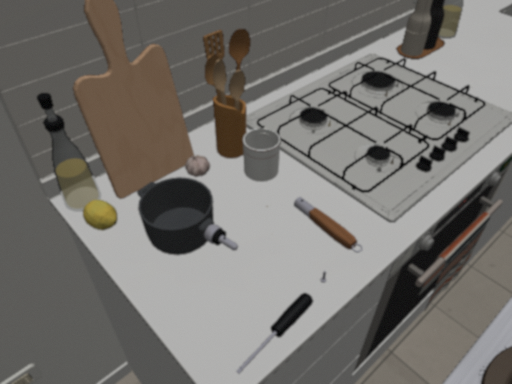

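View pics/side0.png

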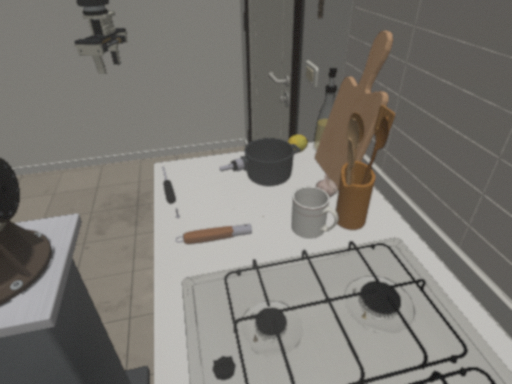

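The scene view shows the handle with its mouth at about (299,203) and ring at (357,247), the stud tip at (235,245), the pan rim centre near (178,200), the screw at (323,277) and the screwdriver at (275,335). In the side view the mouth is at (250,229), the ring at (178,240) and the stud tip at (222,168). Next I take enlarged crops and rough positions.

```bash
cat > h.py <<'E'
import numpy as np,cv2
from station import *
def f(p): return 192/np.tan(np.radians(p["vertical_fov"]/2))
def ray(p,uv):
    V=np.array(p["view"]);R=V[:3,:3];o=-R.T@V[:3,3]
    d=R.T@np.array([(uv[0]-p["cx"])/f(p),(uv[1]-p["cy"])/f(p),1]);return o,d/np.linalg.norm(d)
def plane(p,uv,z):
    o,d=ray(p,uv);return o+d*(z-o[2])/d[2]
def tri(p1,a,p2,b):
    o1,d1=ray(p1,a);o2,d2=ray(p2,b)
    t=np.linalg.lstsq(np.c_[d1,-d2],o2-o1,rcond=None)[0]
    x,y=o1+t[0]*d1,o2+t[1]*d2;return (x+y)/2,np.linalg.norm(x-y)
def proj(p,X):
    c=(np.array(p["view"])@np.r_[X,1])[:3];return c[0]/c[2]*f(p)+p["cx"],c[1]/c[2]*f(p)+p["cy"]
E
python3 - <<'E'
from h import *
np.set_printoptions(precision=4,suppress=True)
S,D=camera_params("scene"),camera_params("side")
for n,a,b,z in[("mouth",(299,203),(250,229),.013),("ring",(357,247),(178,240),.005),("tip",(235,245),(222,168),.06),("cup",(210,231),(240,163),.06),("rimc",(178,200),(269,153),.086)]:
    print(n,plane(S,a,z),plane(D,b,z),*tri(S,a,D,b))
for n,uv in[("screw",(323,281)),("sd1",(308,300)),("sd2",(240,368)),("mug",(262,175)),("garlic",(198,172))]:print(n,plane(S,uv,0))
# wood axis from mask
for n in("scene","side"):
    p=camera_params(n);im=cv2.imread(f"pics/{n}0.png");h=cv2.cvtColor(im,cv2.COLOR_BGR2HSV)
    m=cv2.inRange(h,(3,110,40),(20,255,220));k,l,st,c=cv2.connectedComponentsWithStats(m)
    for i in range(1,k):
        if st[i,4]>150:print(n,st[i],c[i])
a=cv2.imread("pics/scene0.png")[170:270,130:370];b=cv2.imread("pics/side0.png")[130:250,160:310]
A=cv2.resize(a,None,fx=3.3,fy=3.3,interpolation=cv2.INTER_CUBIC)[:, :800];B=cv2.resize(b,None,fx=2.2,fy=2.2,interpolation=cv2.INTER_CUBIC)
o=np.zeros((600,800,3),np.uint8);o[:A.shape[0],:A.shape[1]]=A;o[332:332+B.shape[0],:B.shape[1]]=B
w=cv2.imread("pics/wrist0.png");o[332:332+264,400:752]=cv2.resize(w,(352,264));cv2.imwrite("pics/c1.png",o)
E
```

```text
mouth [ 0.5582 -0.0234  0.013 ] [ 0.5641 -0.0293  0.013 ] [ 0.563  -0.0265  0.0092] 0.004036496508135152
ring [ 0.4033 -0.0267  0.005 ] [ 0.3964 -0.016   0.005 ] [ 0.3988 -0.0221  0.0114] 0.003874640070814302
tip [0.5316 0.1754 0.06  ] [0.5336 0.1793 0.06  ] [0.5322 0.176  0.0613] 0.0025396940329988128
cup [0.588  0.1884 0.06  ] [0.5863 0.1921 0.06  ] [0.5861 0.1894 0.062 ] 0.0007781316235314238
rimc [0.6714 0.1984 0.086 ] [0.6667 0.181  0.086 ] [0.673  0.1957 0.0795] 0.006317416281649297
screw [0.3968 0.0795 0.    ]
sd1 [0.3878 0.1295 0.    ]
sd2 [0.3753 0.2991 0.    ]
mug [ 0.6872 -0.0353  0.    ]
garlic [0.7946 0.0689 0.    ]
scene [204  31  20  53 520] [212.4865  53.9519]
scene [230  30  19  40 492] [239.0732  45.4411]
scene [ 213   90   32   67 1547] [229.1959 125.1086]
scene [310 209  45  39 590] [332.2983 227.9847]
scene [440 212  47  45 260] [462.5077 234.9923]
side [372 105  23  55 537] [382.378  126.2328]
side [ 338  160   37   68 1761] [354.8688 194.0903]
```

View pics/c1.png

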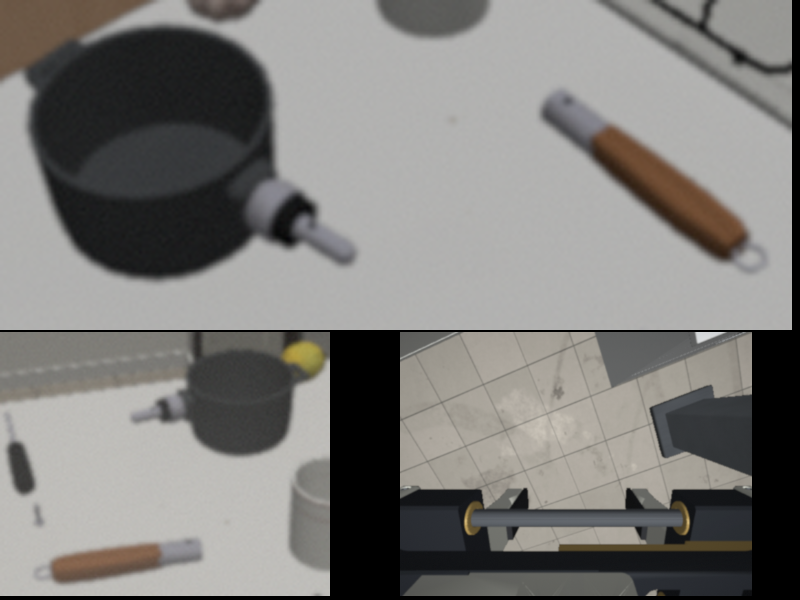

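The enlarged crop shows the screw hole on top of the socket. In scene pixels the mouth is at about (298,202), the ring end at (362,248) and the stud tip at (236,246). The handle's axis lies roughly along world x with the mouth near (0.56,-0.025), and the pan's yaw is about 0.13. I move above the handle and measure with the wrist camera.

```bash
python3 -m creep '[[[8.7,3,3.6,0,0,0,-0.02],[8.7,7,8.3,0,0,0,-0.05],[8.7,11,13,0,0,0,-0.08],[8.7,15,17.8,0,0,0,-0.11],[8.7,19,22.5,0,0,0,-0.15],[8.7,23,27.3,0,0,0,-0.19],[8.7,27,32,0,0,0,-0.22],[8.7,31,36.8,0,0,0,-0.26],[8.7,35,41.5,0,0,0,-0.29],[8.7,39,46.3,0,0,0,-0.32],[8.7,42.5,50.5,0,0,0,-0.34],[8.7,44.8,53.2,0,0,0,-0.36],[8.7,44.8,53.2,0,0,0,-0.36],[8.7,44.8,53.2,0,0,0,-0.36]]]'; python3 - <<'E'
from station import *
import cv2,pickle
s=get_state();p=camera_params("wrist");f=grab_frame("wrist")
print(s['t'],s['eef_pos'],s['ee_rot'],s['q']);cv2.imwrite("pics/w1.png",f);pickle.dump(p,open("w1.pkl","wb"))
E
```

```text
t: 1.9
eef_pos: [0.4694, -0.0249, 0.2263]
ee_rot: [-3.142, 0.0, -0.003]
force: [-0.4, 0.0, 0.8]
width: 0.0875
gripper_force: 0.0
1.9 [ 0.46936123 -0.0249188   0.22634798] [-3.14158260e+00  4.89102180e-04 -2.85277996e-03] [ 3.67129271e-01  1.52157761e-02 -4.21068676e-01 -2.05436825e-04
 -1.13496425e+00  1.20090104e+00]
```

View pics/w1.png

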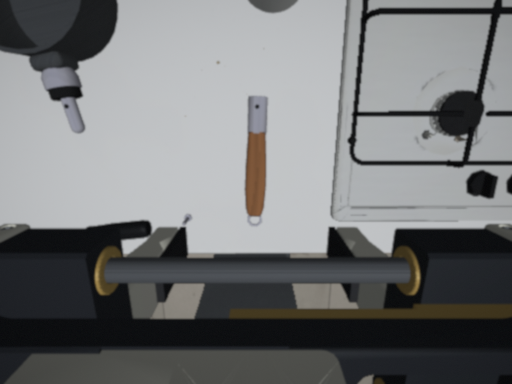

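The wrist view shows the handle with its mouth at about (257,97), the hole at (257,107), the wood between rows 132 and 215, and the hanging ring at (255,222). The stud tip is at about (79,131), the rubber ring at (68,95) and the screw at (187,218). I refine these with masks.

```bash
cat > m.py <<'E'
from h import *
import pickle
np.set_printoptions(precision=4,suppress=True)
p=pickle.load(open("w1.pkl","rb"));im=cv2.imread("pics/w1.png");h=cv2.cvtColor(im,cv2.COLOR_BGR2HSV)
m=cv2.inRange(h,(3,90,30),(20,255,230));m[225:]=0;m[:, :230]=0;m[:,290:]=0
ys=np.unique(np.nonzero(m)[0]);print("wood rows",ys.min(),ys.max(),"cx",[round(np.nonzero(m[y])[0].mean(),1) for y in ys[3:-3:8]],[int((m[y]>0).sum()) for y in ys[3:-3:8]])
pts=np.array([plane(p,(np.nonzero(m[y])[0].mean(),y),.013)for y in ys[4:-4]])
l=np.polyfit(pts[:,0],pts[:,1],1);print("wood x",pts[0],pts[-1],"yaw",np.arctan(l[0]))
g=h[:,:,2]
for y in (92,94,95,96,97,98,99,100,105,115,125,130): print(y,im[y,244:272:2].mean(1).astype(int))
for z in(.013,.026):print("mouth",plane(p,(257.5,96.5),z),"woodend",plane(p,(257,132),z),plane(p,(255.5,215.5),z))
for z in(.053,.06,.067):print("tip",plane(p,(79,132),z),"root",plane(p,(68.5,101),z))
c=cv2.resize(im[60:140,30:110],None,fx=6,fy=6,interpolation=cv2.INTER_CUBIC)
d=cv2.resize(im[85:225,230:285],None,fx=4,fy=4,interpolation=cv2.INTER_CUBIC)
o=np.zeros((560,760,3),np.uint8);o[:480,:480]=c;o[:560,500:720]=d;cv2.imwrite("pics/c2.png",o)
E
python3 m.py
```

```text
wood rows 133 214 cx [np.float64(256.0), np.float64(256.0), np.float64(256.0), np.float64(255.5), np.float64(255.5), np.float64(255.5), np.float64(255.0), np.float64(254.5), np.float64(254.5), np.float64(254.0)] [15, 17, 17, 18, 18, 18, 19, 18, 16, 15]
wood x [ 0.5156 -0.026   0.013 ] [ 0.414 -0.023  0.013] yaw -0.03167223785755277
92 [193 192 193 194 194 194 194 194 193 194 194 194 194 194]
94 [194 189 191 191 189 190 191 192 191 192 191 193 194 194]
95 [193 192 181 173 172 174 176 179 178 182 182 190 194 194]
96 [193 193 162 140 141 151 156 161 159 164 161 173 191 194]
97 [194 193 147 115 129 144 149 150 149 151 147 148 183 194]
98 [194 192 137 110 127 145 149 147 147 149 144 136 177 194]
99 [194 189 129 109 128 146 149 147 148 148 143 134 178 194]
100 [194 189 126 110 129 146 149 147 148 148 143 134 179 194]
105 [195 189 127 113 131 135  78  90 144 147 142 133 183 195]
115 [195 187 121 119 136 148 149 147 148 148 138 135 190 195]
125 [195 188 124 124 139 149 149 145 148 145 133 144 191 195]
130 [196 187 120 123 138 149 149 146 145 142 127 149 192 194]
mouth [ 0.5659 -0.0273  0.013 ] woodend [ 0.522  -0.0266  0.013 ] [ 0.4057 -0.0244  0.013 ]
mouth [ 0.5651 -0.0273  0.026 ] woodend [ 0.5228 -0.0266  0.026 ] [ 0.4106 -0.0244  0.026 ]
tip [0.5247 0.1813 0.053 ] root [0.559 0.187 0.053]
tip [0.5251 0.1769 0.06  ] root [0.5587 0.1825 0.06  ]
tip [0.5256 0.1725 0.067 ] root [0.5584 0.178  0.067 ]
```

View pics/c2.png

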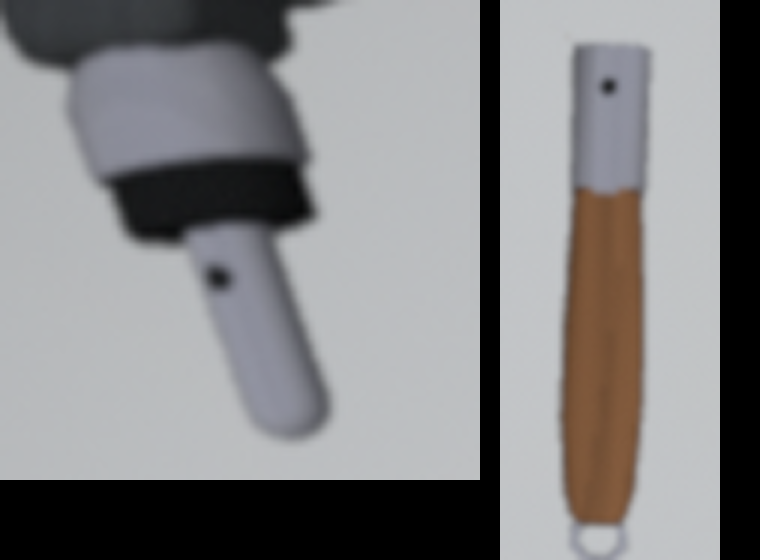

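```bash
python3 -m creep '[[[8.7,-0.4,-0.05,4,0,0,0.025],[8.7,-0.4,-0.05,9,0,0,0.025],[8.7,-0.4,-0.05,14,0,0,0.025],[8.7,-0.4,-0.05,18,0,0,0.025],[8.7,-0.4,-0.05,21,0,0,0.025],[8.7,-0.4,-0.05,22.2,0,0,0.025],[8.7,-0.4,-0.05,22.2,0,0,0.025],[8.7,-0.4,-0.05,22.2,0,0,0.025]]]'; python3 -m creep '[[[4,0,0,0,0,0,0],[3,0,0,0,0,0,0],[2,0,0,0,0,0,0],[2,0,0,0,0,0,0],[2,0,0,0,0,0,0],[2,0,0,0,0,0,0],[2,0,0,0,0,0,0],[2,0,0,0,0,0,0]]]' 45
```

```text
t: 2.95
eef_pos: [0.4665, -0.0238, 0.0057]
ee_rot: [-3.141, -0.002, -0.026]
force: [-0.8, -0.1, -0.5]
width: 0.087
gripper_force: 0.0
t: 3.95
eef_pos: [0.4656, -0.0244, 0.0045]
ee_rot: [3.142, 0.0, -0.027]
force: [0.6, 0.1, -0.0]
width: 0.0251
gripper_force: 45.0
```

```bash
python3 -m creep '[[[2,0,0,-1,0,0,0],[2,0,0,-3,0,0,0],[2,0,0,-6,0,0,0],[2,-0.3,-2,-9,0,0,-0.02],[2,-0.7,-5,-12,0,0,-0.06],[2,-1.2,-8,-12.5,0,0,-0.1],[2,-1.6,-11,-12.5,0,0,-0.14],[2,-1.8,-12.4,-12.5,0,0,-0.165],[2,-1.8,-12.4,-12.5,0,0,-0.165],[2,-1.8,-12.4,-12.5,0,0,-0.165],[2,-1.8,-12.4,-12.5,0,0,-0.165]]]'; cat > w.py <<'E'
import sys,pickle
from h import *
n=sys.argv[1]
s=get_state();p=camera_params("wrist");f_=grab_frame("wrist")
print(s['t'],s['eef_pos'],s['ee_rot'],s['force'],s['width']);cv2.imwrite(f"pics/{n}.png",f_);pickle.dump((s,p),open(n+".pkl","wb"))
cv2.imwrite(f"pics/{n}b.png",cv2.resize(f_[:300],(800,469),interpolation=cv2.INTER_CUBIC))
E
python3 w.py w2
```

```text
t: 5.32
eef_pos: [0.4509, 0.0994, 0.1295]
ee_rot: [3.141, 0.0, 0.137]
force: [0.0, -0.7, -1.0]
width: 0.025
gripper_force: 45.0
5.325 [0.45086669 0.09935397 0.12946025] [3.14135419e+00 4.29625099e-04 1.37067203e-01] [ 0.02482001 -0.6560429  -0.97139582] 0.025019119227239317
```

View pics/w2b.png

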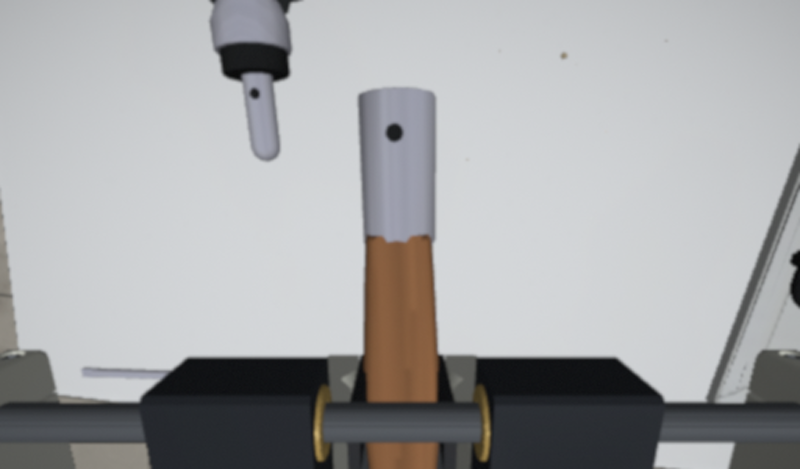

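The enlarged wrist view shows the handle held straight, with its mouth at about (397,92) and the hole on top at (394,132). The stud's tip is at (266,159) and its root at (257,74), nearly parallel to the handle. I now fit both axes.

```bash
cat > fit.py <<'E'
import sys,pickle
from h import *
from scipy.ndimage import gaussian_filter
np.set_printoptions(precision=4,suppress=True)
n=sys.argv[1];a=list(map(int,sys.argv[2:]))  # stud rows r0 r1, cols c0 c1; socket rows, cols
s,p=pickle.load(open(n+".pkl","rb"));g=cv2.cvtColor(cv2.imread(f"pics/{n}.png"),cv2.COLOR_BGR2GRAY).astype(float)
def mids(r0,r1,c0,c1):
    o=[]
    for r in range(r0,r1):
        d=np.diff(gaussian_filter(g[r,c0:c1],.8));l,k=int(d.argmin()),int(d.argmax())
        def sub(i):
            w=np.abs(d[max(i-2,0):i+3]);return c0+.5+(w*np.arange(max(i-2,0),max(i-2,0)+len(w))).sum()/w.sum()
        o.append((( sub(l)+sub(k))/2,r+0.,sub(k)-sub(l)))
    return np.array(o)
def axis(name,m,z):
    P=np.array([plane(p,q[:2],z)for q in m]);c=np.polyfit(P[:,0],P[:,1],1)
    res=P[:,1]-np.polyval(c,P[:,0]);k=abs(res)<.0012;c=np.polyfit(P[k,0],P[k,1],1)
    print(name,"yaw",np.arctan(c[0]),"front",P[0],"back",P[-1],"res",res[k].std(),"w px",np.median(m[:,2]));return c
cs=axis("stud",mids(*a[:4]),.06)
zh=s['eef_pos'][2]+.0085
ch=axis("sock",mids(*a[4:8]),zh)
yaw=s['ee_rot'][2];e=s['eef_pos']
print("handle y at tcp x offset",np.polyval(ch,e[0])-e[1],"rel yaw",np.arctan(ch[0])-yaw)
for uv,z,nm in[((a[8],a[9]),.06,"tip"),((a[10],a[11]),zh+.0125,"mouthtop"),((a[12],a[13]),zh+.0125,"hole")]:
    P=plane(p,uv,z);print(nm,P,"stud y there",np.polyval(cs,P[0]),"handle y there",np.polyval(ch,P[0]))
E
python3 fit.py w2 52 96 145 190 70 148 220 290 170 102 254 57 252 84
```

```text
stud yaw 0.18145874628674788 front [0.5598 0.1828 0.06  ] back [0.5301 0.1773 0.06  ] res 0.00011681662153102996 w px 19.608651614272603
sock yaw 0.16419838246390897 front [0.5461 0.1128 0.138 ] back [0.5085 0.107  0.138 ] res 0.0003313271230216498 w px 47.5189965396784
handle y at tcp x offset -0.0020010932524675146 rel yaw 0.027131179417952206
tip [0.525  0.1767 0.06  ] stud y there 0.17629262382972088 handle y there 0.10963709171946634
mouthtop [0.5498 0.1131 0.1505] stud y there 0.18084234241271818 handle y there 0.11374574589209252
hole [0.5384 0.1125 0.1505] stud y there 0.17874940664682518 handle y there 0.11185570607738601
```

```bash
python3 -m creep '[[[2,-1.5,-1,0,0,0,0],[2,-3,-2.5,0,0,0,-0.01],[2,-3.6,-4.5,0,0,0,-0.017],[2,-3.6,-6.0,0.5,0,0,-0.017],[2,-3.6,-6.3,2,0,0,-0.017],[2,-3.6,-6.3,4,0,0,-0.017],[2,-3.6,-6.3,4.4,0,0,-0.017],[2,-3.6,-6.3,4.4,0,0,-0.017],[2,-3.6,-6.3,4.4,0,0,-0.017]]]'; python3 w.py w3
```

```text
t: 6.5
eef_pos: [0.4071, 0.1578, 0.0861]
ee_rot: [-3.141, -0.001, 0.155]
force: [0.5, 0.3, -1.4]
width: 0.025
gripper_force: 45.0
6.5 [0.40709541 0.15780695 0.08613254] [-3.14109076e+00 -8.57160135e-04  1.55067748e-01] [ 0.49969742  0.27717067 -1.35025115] 0.0249776080434618
```

View pics/w3b.png

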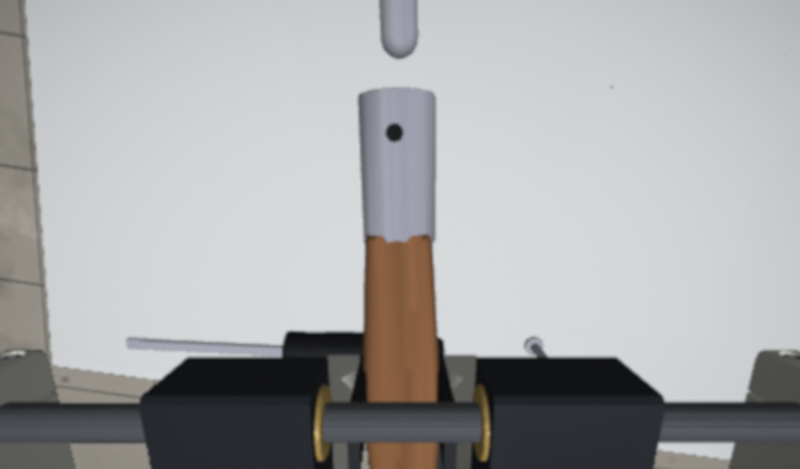

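The stud tip at (398,57) sits almost in line with the mouth at (397,92), and the hole is still on top.

```bash
python3 fit.py w3 3 28 235 275 70 148 220 290 255 36 254 57 252 84
```

```text
stud yaw 0.19618910703882828 front [0.5422 0.1792 0.06  ] back [0.5301 0.1769 0.06  ] res 7.561691509872385e-05 w px 24.520167224239913
sock yaw 0.18216859252381734 front [0.5021 0.173  0.0946] back [0.4646 0.1664 0.0946] res 0.0003319933248792446 w px 47.4177522431157
handle y at tcp x offset -0.00202304951294055 rel yaw 0.027100844938404145
tip [0.5254 0.1763 0.06  ] stud y there 0.17588990359399242 handle y there 0.177575953507581
mouthtop [0.5057 0.1734 0.1071] stud y there 0.17198523835481777 handle y there 0.17395684642028283
hole [0.4943 0.1725 0.1071] stud y there 0.16971832430664166 handle y there 0.17185571759219814
```

```bash
python3 -m creep '[[[2,0,0.1,1,0,0,0],[2,0,0.15,2.5,0,0,0],[2,0,0.15,3.4,0,0,0],[2,0,0.15,3.45,0,0,0],[2,0,0.15,3.45,0,0,0],[2,0,0.15,3.45,0,0,0]]]'; python3 w.py w4; python3 - <<'E'
import cv2,numpy as np
from station import *
a,b=grab_frame("scene"),grab_frame("side");cv2.imwrite("pics/sc4.png",a);cv2.imwrite("pics/sd4.png",b)
w=cv2.imread("pics/w4.png")[0:110,200:310]
r=lambda i,k:cv2.resize(i,None,fx=k,fy=k,interpolation=cv2.INTER_CUBIC)
o=np.zeros((600,800,3),np.uint8)
for im,k,x,y in[(a[205:290,190:290],4,0,0),(b[140:210,175:275],4,400,0),(w,2.2,0,345)]:
    q=r(im,k);h,v=q.shape[:2];o[y:y+h,x:x+v]=q[:600-y,:800-x]
cv2.imwrite("pics/c4.png",o)
E
```

```text
t: 7.3
eef_pos: [0.4071, 0.1563, 0.0514]
ee_rot: [-3.141, -0.001, 0.155]
force: [0.5, 0.8, -2.0]
width: 0.0248
gripper_force: 45.0
7.3 [0.40710147 0.15629508 0.05143905] [-3.14115174e+00 -6.57722826e-04  1.55287266e-01] [ 0.52238795  0.78146883 -2.01080452] 0.02484765613280147
```

View pics/c4.png

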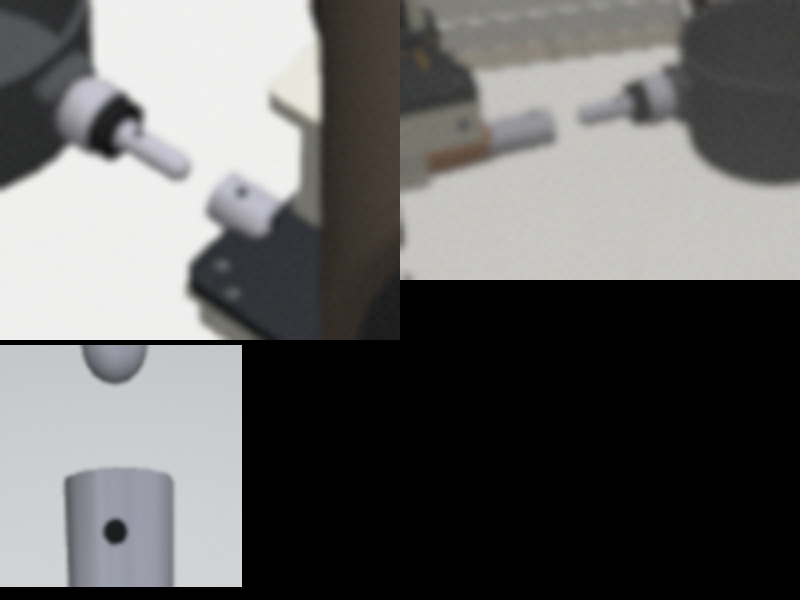

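The wrist crop shows the stud tip at (115,345), about 0.9 mm left of the socket axis at x≈119. In the scene and side crops the mouth lies on the extended stud line, so the height is right. I shift it slightly and thread it on slowly.

```bash
python3 -m creep '[[[2,0.2,-0.08,0,0,0,0],[2,0.6,-0.09,0,0,0,0],[2,1.0,-0.09,0,0,0,0],[2,1.4,-0.1,0,0,0,0],[2,1.8,-0.1,0,0,0,0],[2,2.2,-0.11,0,0,0,0],[2,2.5,-0.12,0,0,0,0],[2,2.8,-0.12,0,0,0,0],[2,3.1,-0.12,0,0,0,0],[2,3.1,-0.12,0,0,0,0],[2,3.1,-0.12,0,0,0,0]]]'; python3 w.py w5; python3 - <<'E'
import cv2,numpy as np
from station import *
a,b=grab_frame("scene"),grab_frame("side")
w=cv2.imread("pics/w5.png")[0:110,200:310]
r=lambda i,k:cv2.resize(i,None,fx=k,fy=k,interpolation=cv2.INTER_CUBIC)
o=np.zeros((600,800,3),np.uint8)
for im,k,x,y in[(a[205:290,190:290],4,0,0),(b[140:210,175:275],4,400,0),(w,2.2,0,345)]:
    q=r(im,k);h,v=q.shape[:2];o[y:y+h,x:x+v]=q[:600-y,:800-x]
cv2.imwrite("pics/c5.png",o)
E
```

```text
t: 8.82
eef_pos: [0.4372, 0.1619, 0.051]
ee_rot: [3.142, 0.0, 0.155]
force: [0.4, -0.1, -1.3]
width: 0.0247
gripper_force: 45.0
8.825 [0.43721418 0.16194556 0.05103376] [3.14153043e+00 9.46349910e-05 1.55114705e-01] [ 0.35090805 -0.13246168 -1.32891346] 0.024664457073121537
```

View pics/c5.png

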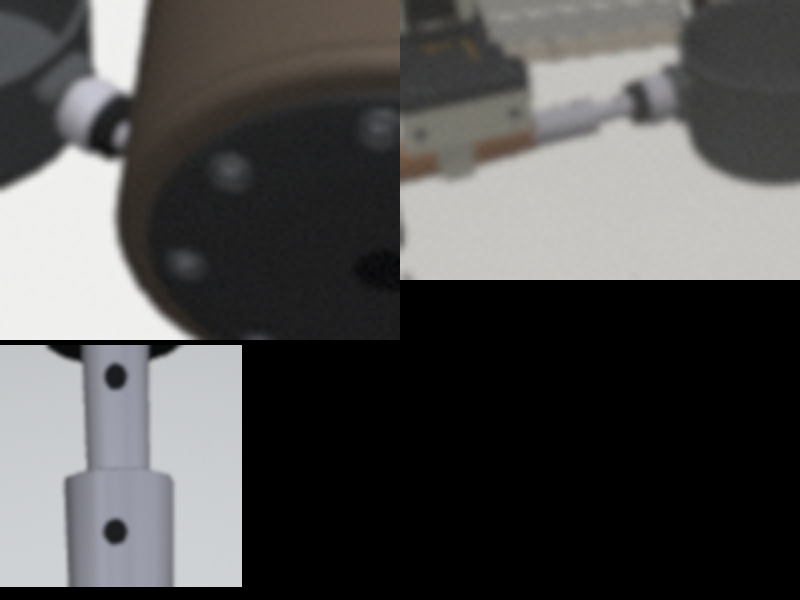

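The socket is threaded about 11 mm onto the stud. It is centred (stud at x≈118, socket at x≈119) and parallel, and there is no side force. I continue to just short of the ring.

```bash
python3 -m creep '[[[2,0.3,-0.01,0,0,0,0],[2,0.6,-0.01,0,0,0,0],[2,0.9,-0.02,0,0,0,0],[2,1.2,-0.02,0,0,0,0],[2,1.5,-0.03,0,0,0,0],[2,1.8,-0.03,0,0,0,0],[2,2.1,-0.04,0,0,0,0],[2,2.3,-0.04,0,0,0,0],[2,2.4,-0.05,0,0,0,0],[2,2.4,-0.05,0,0,0,0],[2,2.4,-0.05,0,0,0,0]]]'; python3 -m creep '[[[2,0.1,0,0,0,0,0],[2,0.15,0,0,0,0,0],[2,0.2,0,0,0,0,0],[2,0.2,0,0,0,0,0],[2,0.2,0,0,0,0,0]]]'
```

```text
t: 10.35
eef_pos: [0.4608, 0.1662, 0.051]
ee_rot: [3.142, 0.0, 0.155]
force: [-0.5, -0.3, -1.4]
width: 0.0249
gripper_force: 45.0
t: 10.98
eef_pos: [0.4628, 0.1665, 0.051]
ee_rot: [3.142, 0.0, 0.155]
force: [-0.7, -0.6, -1.6]
width: 0.025
gripper_force: 45.0
```

```bash
python3 -m creep '[[[2,0.05,0,0,0,0,0],[2,0.1,0,0,0,0,0],[2,0.15,0,0,0,0,0],[2,0.2,0,0,0,0,0],[2,0.2,0,0,0,0,0],[2,0.2,0,0,0,0,0]]]'; python3 -m creep '[[[2,0.05,0,0,0,0,0],[2,0.1,0,0,0,0,0],[2,0.1,0,0,0,0,0],[2,0.1,0,0,0,0,0]]]'
```

```text
t: 11.72
eef_pos: [0.4645, 0.1666, 0.0509]
ee_rot: [3.141, 0.001, 0.155]
force: [-4.3, -0.6, -1.5]
width: 0.025
gripper_force: 45.0
t: 12.22
eef_pos: [0.4652, 0.1666, 0.0508]
ee_rot: [3.141, 0.001, 0.155]
force: [-5.2, -0.2, -1.2]
width: 0.0255
gripper_force: 45.0
```

```bash
python3 -m creep '[[[2,0.05,0,0,0,0,0],[2,0.1,0,0,0,0,0],[2,0.15,0,0,0,0,0],[2,0.15,0,0,0,0,0],[2,0.15,0,0,0,0,0]]]'; python3 -m creep '[[[2,0.05,0,0,0,0,0],[2,0.05,0,0,0,0,0],[2,0.05,0,0,0,0,0]]]'
```

```text
t: 12.85
eef_pos: [0.466, 0.1665, 0.0506]
ee_rot: [3.141, 0.003, 0.155]
force: [-8.7, -0.4, 0.1]
width: 0.025
gripper_force: 45.0
t: 13.22
eef_pos: [0.4663, 0.1665, 0.0505]
ee_rot: [3.141, 0.003, 0.155]
force: [-8.9, -0.0, -0.6]
width: 0.0252
gripper_force: 45.0
```

```bash
python3 -m creep '[[[2,0.05,0,0,0,0,0],[2,0.05,0,0,0,0,0],[2,0.05,0,0,0,0,0],[2,0.05,0,0,0,0,0],[2,0.05,0,0,0,0,0],[2,0.05,0,0,0,0,0],[2,0.05,0,0,0,0,0],[2,0.05,0,0,0,0,0],[2,0.05,0,0,0,0,0],[2,0.05,0,0,0,0,0],[2,0.05,0,0,0,0,0],[2,0.05,0,0,0,0,0]]]';python3 -m creep '[[[2,0,0,0,0,0,0],[2,0,0,0,0,0,0],[2,0,0,0,0,0,0],[2,0,0,0,0,0,0],[2,0,0,0,0,0,0],[2,0,0,0,0,0,0],[2,0,0,0,0,0,0],[2,0,0,0,0,0,0],[2,0,0,0,0,0,0],[2,0,0,0,0,0,0],[2,0,0,0,0,0,0],[2,0,0,0,0,0,0]]]'; python3 - <<'E'
from h import *
a,b=grab_frame("scene"),grab_frame("side");w=grab_frame("wrist")[0:130,190:320]
s=get_state();print(s['t'],s['force'],s['eef_pos'])
d=cv2.absdiff(cv2.imread("pics/sc4.png"),a)[180:250,130:205];print("pan diff",d.mean())
o=np.zeros((600,800,3),np.uint8)
for im,k,x,y in[(a[170:280,130:260],3,0,0),(b[130:210,165:300],2.9,400,0),(w,2,0,338)]:
    q=cv2.resize(im,None,fx=k,fy=k,interpolation=cv2.INTER_CUBIC);h,v=q.shape[:2];o[y:y+h,x:x+v]=q[:600-y,:800-x]
cv2.imwrite("pics/c6.png",o)
E
```

```text
t: 14.72
eef_pos: [0.4664, 0.1664, 0.0504]
ee_rot: [3.14, 0.004, 0.155]
force: [-10.3, -0.5, 0.7]
width: 0.0251
gripper_force: 45.0
t: 16.23
eef_pos: [0.4664, 0.1664, 0.0504]
ee_rot: [3.14, 0.004, 0.155]
force: [-9.9, -0.1, 0.3]
width: 0.025
gripper_force: 45.0
16.375 [-10.7193466    0.60476245   0.97701937] [0.4664261  0.16641558 0.0504236 ]
pan diff 9.87479365079365
```

View pics/c6.png

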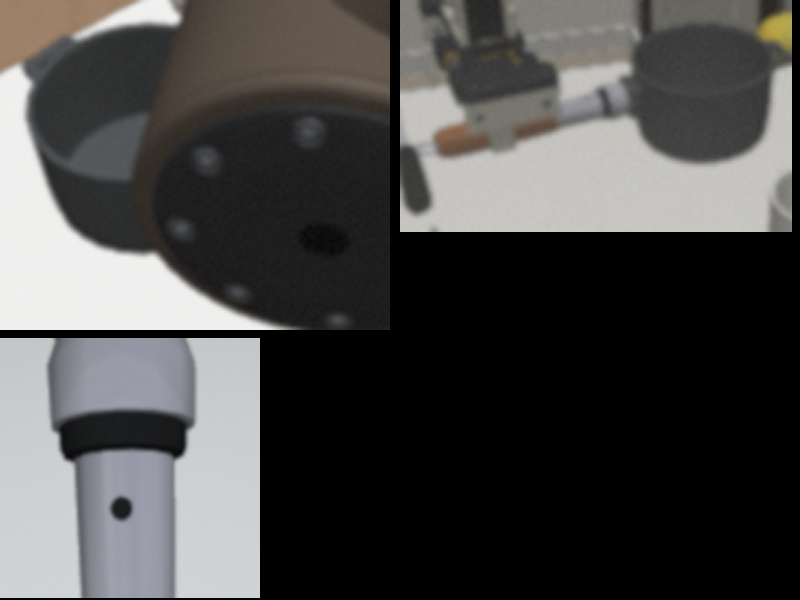

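The socket sits squarely against the rubber ring with the hole on top, the pan has not shifted, and the force has been steady at about 10 N for over 3 s.

```bash
python3 -c "
from station import *
print(job_done())"
```

```text
the job is handed in; nothing more can be done
None
```

The handle is on the stud with the screw hole on top, still gripped and pressing the heat ring with a measured 10 N or so, held steady for about 3 s before I handed the job in at 16.4 s; the hand-in gave no verdict.

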